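# Clamp a charger in the repair jig with the indexed cam lever

## Task

Clamp the white charger for repair: lay it flat and centred on the jig's bed, its long sides facing the two jaws and its prongs pointing along them, and let go of it. Then pull the knob at the end of the jig's lever up to its stop, swing the lever round to the notch that has the pointed cone beside it (not the one with the flat washer) and let the knob drop fully home there, so that the sprung jaw holds the charger. Leave the dropper bottle, the solder reel and the marker pen where they are.

Things in the scene. Friction and masses are not known exactly. Their poses are not given: they have to be found in the camera images.
- jig: Jig fixed to the worktop: aluminium base 160 (x) x 275 (y) mm, origin at the centre of its underside; its top, the bed, is at z 14 mm. Jaws at the +y end, lever and notched steel quadrant at the -y end. Jaws: 74 mm long along x, 12 mm high above the bed, closing along y. Fixed jaw's face at y = +105 mm; moving jaw's face at y = +48 mm at lever 0, driven towards it 25 mm per rad.
- bed (a point): Point on the bed where the charger's centre belongs: jig x 0, y +79 mm, 14 mm above the worktop. Axes as the jig. With the lever in its open slot the charger has 13 to 17 mm of play across y (its centre may lie from jig y about 72 to 85 mm); the jaw later pushes it against the fixed jaw.
- charger_mid (a point): Centre (half-way up) of the body of the white plastic charger, a loose block of about 55 g: body 40 (its x) x 52 (its y) x 27 mm high (z), with two prongs that stick out 20 mm further at its +y end. Lies flat on the worktop right of the jig, in front of the plotter's shelf (front edge x = 0.57 m, 0.39 m up). In the jig its y axis lies along the jig's x, either way round.
- charger: The same charger; origin on its underside, 9 mm from charger_mid towards the prongs (charger_mid is at its x 0, y -9, z 13.5 mm).
- jaw_plate: Sprung steel plate with rubber face on the moving jaw, 74 x 8 x 11 mm; origin at the middle of the lower edge of its face. It gives way by up to 11.5 mm against a spring (2 N at first, plus 0.5 N per mm).
- lever (a joint): Angle of the steel lever about its upright pivot (rad), growing clockwise seen from above: 0 to 0.14 is the open slot in which it starts, the notches are at 0.75 and 1.00, the end stop at 1.13. It swings with slight friction, but only while the knob is pulled up.
- pivot (a point): On the lever's upright axis, 46 mm above the worktop; axes as the jig. The knob's axis is 90 mm from it.
- knob_grip (a point): Middle of the round black knob on the lever's end, on its axis: diameter 28 mm, 40 mm high, from 20 mm below to 20 mm above this point, which is 76 mm above the worktop when the knob is down. Nothing stands beside it at that height; the 28 mm wide lever end is 22 mm below it. It moves with the knob.
- knob (a joint): Lift of the sprung knob (m): 0 fully home, 0.014 at its upper stop. The spring presses down with 4 N at the bottom, 8 N at the stop. Its round-ended pin (10 mm) locks the lever in the 14 mm wide, 9 mm deep notches and clears the track once lifted 9 mm; between notches it rides on the track. Let go within about 4 mm of a notch's middle it slips home by itself.
- cone_mark: Pointed dark steel cone, 16 mm across and 20 mm high, on the quadrant's rim beside the wanted notch; origin at its base. It lies on the line from the pivot through that notch, 114 mm from the pivot (24 mm beyond the knob's axis when the lever is there). It is at either of the two notches.
- washer_mark: Flat dark steel washer, 19 mm across with a 9 mm hole and 3 mm high, on the rim beside the other notch, likewise 114 mm from the pivot; origin at its base.
- dropper_bottle: Bystander: brown dropper bottle, 33 mm wide, 102 mm high, standing behind the jig; origin under its centre.
- reel: Bystander: solder reel, 48 mm across, 30 mm high, to the right; origin under its centre.
- marker_pen: Bystander: marker pen, 135 mm long, 16 mm thick, lying to the right of the charger; origin under its centre, length along its y.

How it is judged:
By the outcome, as a careful person would: the job done as asked, in the order asked, and still so for the second after the job is handed in, with the robot touching nothing.
It also fails if it takes over 58 s, if anything falls off the work surface, if the arm or the gripper's body presses on something with over 40 N, if the wrist force passes 120 N, or if a joint passes its speed limit or range.

## Robot

A 6-joint arm with a two-finger parallel gripper is mounted at the origin on a cart in front of the work surface, level with it; the furniture and walls round the work are solid. World frame = base frame: x ahead of the robot, y to its left, z up, the work surface at z = 0. Lengths are in mm, angles in rad, forces in N, time in s.
With the tool pointing down it reaches from about 275 to 1000 mm from the base axis. Payload 8.4 kg.
Tool frame: the origin (TCP) lies midway between the tips of the shut fingers; the grasp point (between the pads) lies 19 mm behind it; z points along the fingers, y is the line along which they close (so a half turn about z gives the same grasp; the last joint's range is limited). The gripper opens to 85 mm and grips with 20 to 120 N. Pads are 22 mm wide; open, the fingers measure 114 mm over their backs; the gripper's body (76 mm by 85 mm) begins 54 mm behind the grasp point. The pads swing forward as they close: fully open they stand 13 mm farther back than shut.
Start: joints at [-1.131, 0.353, 1.633, -0, 1.155, -0.002], TCP at [267.228, -564.993, 231.281] pointing down, gripper open.
Joint ranges: [-2.63, 2.63], [-0.92, 2.1], [0.06, 2.66], [-1.3, 4.44], [0, 2.69], [-3.02, 3.02]. Speed limits (rad/s): [2.22, 2.22, 2.79, 3.14, 3.14, 3.14].

## Interface

Orientations are given as [roll, pitch, yaw] about the fixed x, y, z axes, in that order (R = Rz(yaw) Ry(pitch) Rx(roll)).
In Python, from rig import telemetry, optics, r gives the robot as it stands.
- The arm moves only by the tool play_rows, never from a script. Its arguments are lists of equal length, an entry for each row: "dp": the shift along the tool's x, y, z in units of 40 mm (1.0 is 40 mm), a list of three; "rot": the turn, a rotation vector about the tool's x, y, z in units of 6 degrees (1.0 is 6 degrees), a list of three. In form: {"dp": [[tx, ty, tz], ...], "rot": [[ax, ay, az], ...]}. A call has 1 to 5 rows; each row is the pose to reach, as a shift and turn from the pose commanded when the call began, along the tool's axes at that moment; what a row does not reach only later rows make up. A row lasts 1/12 s, in which the tool goes at most 41.7 mm and 7.16 degrees, less where a joint would pass 70% of its speed; a pose out of reach is approached as far as the arm can. A call with a gripper value outside its range is refused whole. "fingers" is the opening, from 0 (shut) to 1 (fully open), set as the call begins (left out, the last holds). The fingers move at their own pace and stop on an object; "grip_force" is the grip in N (left out, the last holds). Time passes only in rows, so rows that repeat a pose let the fingers close. It gives the time, the measured TCP pose, the force, the opening and the grip force at its end, in the units of the state.
- telemetry.sense(): the state, without advancing time (a new reading comes with each control period).
- optics.grab_frame(name): name is "scene" or "side" or "wrist"; returns a dict with "color" (384x512x3 uint8, red, green, blue), "mtx" (3x3 intrinsics, pixels), "D" ([k1, k2, p1, p2, k3] as OpenCV has them; the pictures are not rectified), "R" (3x3) and "t" (3): a world point X has camera coordinates R X + t; the wrist camera has in their place "mount" (4x4, takes a point from camera to tool coordinates, whose origin is the TCP and whose axes are the flange's). Camera axes: x right, y down, z forward; pixel columns grow to the right and rows downward; lengths in mm; the calibration is good to about 2 mm. A picture is of the moment at which its call begins: read the wrist's pose just before it. There is no depth.
- r.sign_off(): hands the job in; it is judged then, once.
The state is a dict: "clock": time; "qpos": joint angles; "qvel": joint speeds; "joint_efforts": joint torques, N m; "eef_pos": TCP position; "tcp_rot": TCP orientation; "contact_force": force on the tool from outside, world axes, zero at the start; "wrist_torque": the same for the moment, N m; "opening": opening from 0.0 (shut) to 1.0 (fully open); "grasp_force": force on a finger pad.
Only numpy, scipy, OpenCV 4.12 (cv2) and the standard library are available. Lean on these libraries where they do the work, as an engineer would, in place of code of your own. Each camera call takes 0.05 s, during which the arm holds its last target. There are 200 camera calls.

## Working session

There is one attempt and no reset: what is moved stays moved. The work goes in short steps, Python scripts to look and compute and a tool call to move; the robot and the scene stay as the last step left them, time stands still between calls to the robot, and variables do not carry over. Pictures are saved under pics/ and viewed, at most 10 in all, crops included, and the job is handed in when it is done.

Besides the shell and the picture viewer there is one more tool, called after "Emit:" as name(argument=value, ...), one argument or row to a line, values as JSON. play_rows: Moves the arm, as the interface text tells. Its arguments: {"type":"object","properties":{"dp":{"type":"array"},"rot":{"type":"array"},"fingers":{"type":"number"},"grip_force":{"type":"number"}},"required":["dp","rot"]}

```bash
ls; mkdir -p pics
cat > h.py <<'E'
import numpy as np, cv2
from rig import telemetry, optics, r
from scipy.spatial.transform import Rotation as Ro
def grab(n):
    s=telemetry.sense(); f=optics.grab_frame(n)
    if 'mount' in f:
        T=np.eye(4); T[:3,:3]=Ro.from_euler('xyz',s['tcp_rot']).as_matrix(); T[:3,3]=s['eef_pos']
        M=T@np.array(f['mount']); f['R']=M[:3,:3].T; f['t']=-M[:3,:3].T@M[:3,3]
    f['R']=np.array(f['R']); f['t']=np.array(f['t']).ravel()
    return f
def save(f,n): cv2.imwrite('pics/'+n,f['color'][:,:,::-1])
def ray(f,uv,z):
    p=cv2.undistortPoints(np.array(uv,float).reshape(-1,1,2),np.array(f['mtx']),np.array(f['D'])).reshape(-1,2)
    d=np.c_[p,np.ones(len(p))]@f['R']; c=-f['R'].T@f['t']
    return c+d*((z-c[2])/d[:,2])[:,None]
def proj(f,X): return cv2.projectPoints(np.array(X,float).reshape(-1,1,3),cv2.Rodrigues(f['R'])[0],f['t'],np.array(f['mtx']),np.array(f['D']))[0].reshape(-1,2)
E
python3 - <<'E'
from h import *
import pickle
F={n:grab(n) for n in('scene','side','wrist')}
pickle.dump(F,open('F.pkl','wb'))
a=np.hstack([F['scene']['color'],F['side']['color']])
save(F['scene'],'scene.png');save(F['side'],'side.png')
print(telemetry.sense())
for n in F: print(n,-F[n]['R'].T@F[n]['t'])
E
```

```text
pics
{'clock': 0.15, 'qpos': array([-1.13141931e+00,  3.53492229e-01,  1.63392888e+00,  3.27152641e-05,
        1.15517654e+00, -2.43605193e-03]), 'qvel': array([ 0.00187937, -0.00056771, -0.00159946,  0.00077617,  0.00106702,
        0.00107998]), 'joint_efforts': array([ 2.35454754e-04, -6.05638075e+01, -3.42339206e+01,  3.59629723e-05,
        6.15875702e-03,  2.21066898e-05]), 'eef_pos': array([ 267.083005  , -564.68749616,  230.74688597]), 'tcp_rot': array([-3.14058774e+00, -3.23649148e-05,  4.41799829e-01]), 'contact_force': array([0.77442075, 0.50954975, 0.11148912]), 'wrist_torque': array([ 0.00350544,  0.00680436, -0.01875146]), 'grasp_force': 0.0, 'opening': 0.9998681597797733}
scene [-180.39941314  694.99049784  914.75342328]
side [119.34759421 309.26999638 813.22541005]
wrist [ 329.71052511 -534.96754739  374.5529335 ]
```

View pics/scene.png

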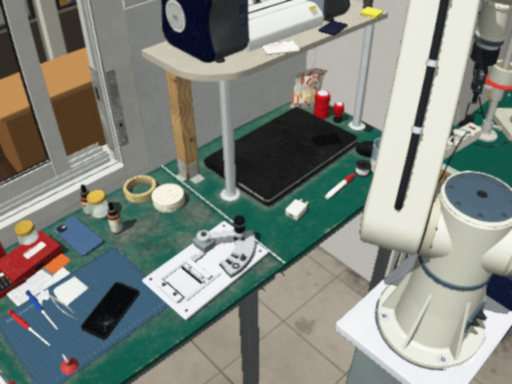

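View pics/side.png

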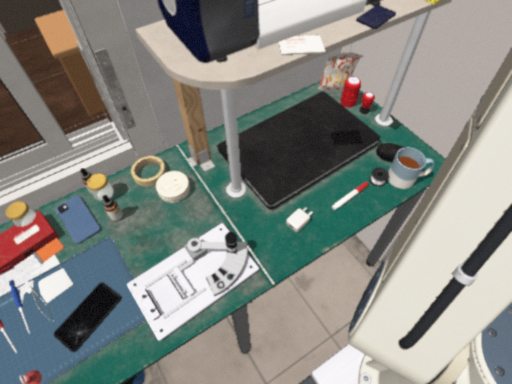

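The charger is at about (296,208) in scene and (300,218) in side. The jig spans (128,290), (222,226), (258,270), (165,333) in side, with the knob at (232,240). I'll get coarse positions and enlarge the jig.

Run:
```python
from h import *
import pickle
F=pickle.load(open('F.pkl','rb'));f=F['side']
print('jig',ray(f,[(128,290),(222,226),(258,270),(165,333)],14).round())
print('knob',ray(f,[(232,240)],76).round())
print('charger',ray(f,[(299,218),(310,210)],14).round())
print('ch scene',ray(F['scene'],[(296,209)],14).round())
print('pen',ray(f,[(334,208),(367,183)],8).round())
print('bottle',ray(f,[(113,218)],0).round())
c=f['color'][195:345,115:325]; cv2.imwrite('pics/crop.png',cv2.resize(c,None,fx=3.8,fy=3.8,interpolation=cv2.INTER_CUBIC)[:,:,::-1])
```

```text
jig [[519. 416.  14.]
 [548. 147.  14.]
 [395. 134.  14.]
 [384. 384.  14.]]
knob [[469. 158.  76.]]
charger [[457. -35.  14.]
 [461. -75.  14.]]
ch scene [[454. -29.  14.]]
pen [[ 433. -136.    8.]
 [ 447. -269.    8.]]
bottle [[738. 379.   0.]]
```

View pics/crop.png

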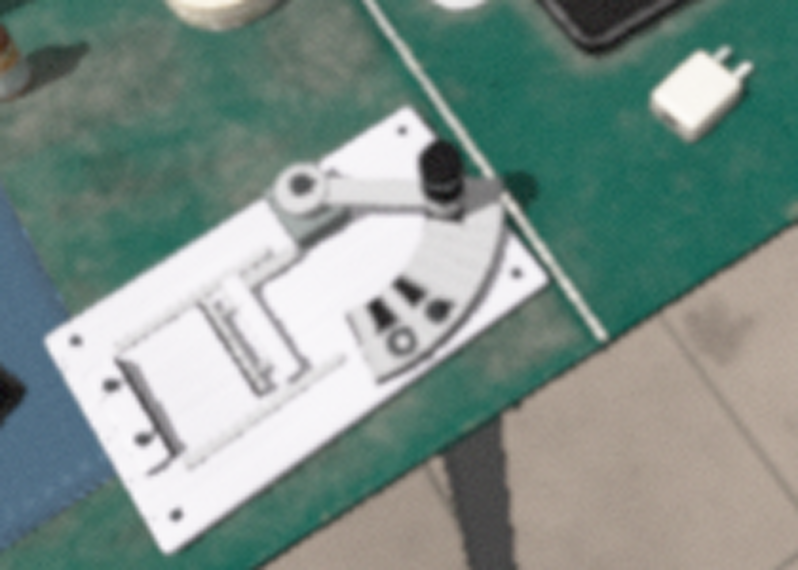

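The cone, at crop (437,308), stands at the notch nearer the knob (0.75). The flat washer, at crop (402,342), is at the far notch. Next I go over the charger, straddling its x sides.

Emit:
play_rows(
  dp=[
    [0.62, -0.57, 0],
    [1.24, -1.14, 0],
    [1.86, -1.71, 0],
    [2.48, -2.28, 0],
    [3.1, -2.85, 0],
  ],
  rot=[
    [0, 0, 0],
    [0, 0, 0],
    [0, 0, 0],
    [0, 0, 0],
    [0, 0, 0],
  ],
)

```text
clock: 0.57
eef_pos: [330.7, -407.4, 231.0]
tcp_rot: [-3.141, 0.0, 0.441]
contact_force: [-0.0, 0.1, 0.5]
opening: 0.997
grasp_force: 0.0
```

Emit:
play_rows(
  dp=[
    [0.62, -0.57, 0],
    [1.24, -1.14, 0],
    [1.86, -1.71, 0],
    [2.48, -2.28, 0],
    [3.1, -2.85, 0],
  ],
  rot=[
    [0, 0, 0],
    [0, 0, 0],
    [0, 0, 0],
    [0, 0, 0],
    [0, 0, 0],
  ],
)

```text
clock: 0.98
eef_pos: [394.1, -251.2, 231.2]
tcp_rot: [-3.142, 0.0, 0.442]
contact_force: [1.6, -0.4, 0.3]
opening: 0.998
grasp_force: 0.0
```

Emit:
play_rows(
  dp=[
    [0.62, -0.57, 0],
    [1.24, -1.14, 0],
    [1.86, -1.71, 0],
    [2.48, -2.28, 0],
    [3.1, -2.85, 0],
  ],
  rot=[
    [0, 0, 0],
    [0, 0, 0],
    [0, 0, 0],
    [0, 0, 0],
    [0, 0, 0],
  ],
)

```text
clock: 1.4
eef_pos: [457.5, -95.1, 231.3]
tcp_rot: [3.142, -0.0, 0.442]
contact_force: [1.1, -0.3, 0.4]
opening: 0.998
grasp_force: 0.0
```

Emit:
play_rows(
  dp=[
    [0, 0, 0],
    [0, 0, 0],
    [0, 0, 0],
    [0, 0, 0],
    [0, 0, 0],
  ],
  rot=[
    [0, 0, -1.1],
    [0, 0, -2.2],
    [0, 0, -3.3],
    [0, 0, -4.4],
    [0, 0, -5.5],
  ],
)

```text
clock: 1.82
eef_pos: [457.1, -96.5, 231.1]
tcp_rot: [-3.141, 0.0, 1.024]
contact_force: [-0.3, 0.7, -0.0]
opening: 1.001
grasp_force: 0.0
```

Emit:
play_rows(
  dp=[
    [0, 0, 0],
    [0, 0, 0],
    [0, 0, 0],
    [0, 0, 0],
    [0, 0, 0],
  ],
  rot=[
    [0, 0, -1.1],
    [0, 0, -2.2],
    [0, 0, -3.3],
    [0, 0, -4.4],
    [0, 0, -5.5],
  ],
)

```text
clock: 2.23
eef_pos: [457.1, -96.7, 231.1]
tcp_rot: [-3.141, -0.0, 1.599]
contact_force: [-0.2, 0.1, -0.4]
opening: 0.996
grasp_force: 0.0
```

```bash
cat >> h.py <<'E'
def go(p,yaw,roll=np.pi,pitch=0):
    s=telemetry.sense(); A=Ro.from_euler('xyz',s['tcp_rot']); B=Ro.from_euler('xyz',[roll,pitch,yaw])
    d=A.inv().apply(np.array(p)-s['eef_pos'])/40; w=np.degrees((A.inv()*B).as_rotvec())/6
    print('now',s['eef_pos'].round(1),s['tcp_rot'].round(4),'dp',d.round(3),'rot',w.round(3),'F',s['contact_force'].round(1),'op',round(s['opening'],3),'t',s['clock'])
E
python3 - <<'E'
from h import *
f=grab('wrist'); save(f,'w1.png'); import pickle; pickle.dump(f,open('w1.pkl','wb'))
print(np.array(f['mount']).round(3)); go([457,-35,120],1.57)
E
```

```text
[[-0.00000e+00 -9.61000e-01 -2.77000e-01  6.98740e+01]
 [ 1.00000e+00 -0.00000e+00  1.00000e-03 -6.96000e-01]
 [-1.00000e-03 -2.77000e-01  9.61000e-01 -1.43902e+02]
 [ 0.00000e+00  0.00000e+00  0.00000e+00  1.00000e+00]]
now [457.1 -96.7 231.1] [-3.1412e+00 -1.0000e-04  1.6077e+00] dp [1.542 0.056 2.778] rot [-0.004 -0.001  0.36 ] F [ 1.1 -0.5 -0.1] op 0.999 t 2.2833
```

View pics/w1.png

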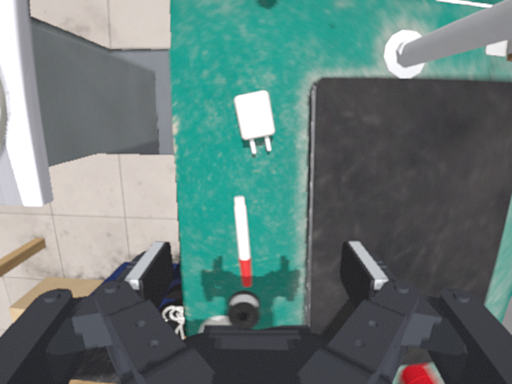

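The wrist picture shows the charger body at about (255,115) with its prongs towards (260,148). The pen is at (243,235), clear of it. I'll measure the charger's pose from a mask.

```bash
cat >> h.py <<'E'
def charger(f,box,z=27,thr=190):
    u0,v0,u1,v1=box; c=f['color'].astype(int); m=((c.min(2)>thr)).astype(np.uint8)*255
    k=np.zeros_like(m);k[v0:v1,u0:u1]=m[v0:v1,u0:u1]
    b=cv2.morphologyEx(k,cv2.MORPH_OPEN,np.ones((11,11)))
    cn=max(cv2.findContours(b,cv2.RETR_EXTERNAL,cv2.CHAIN_APPROX_NONE)[0],key=cv2.contourArea)
    P=ray(f,cn.reshape(-1,2),z)[:,:2]
    rc=cv2.minAreaRect(P.astype(np.float32)); return rc,cv2.boxPoints(rc),cn
E
python3 - <<'E'
from h import *
import pickle
f=pickle.load(open('w1.pkl','rb'))
for t in (170,200,225):
    rc,b,cn=charger(f,(215,75,300,160),27,t); print(rc,b.round(1).tolist(),cv2.boundingRect(cn))
print('prong tips',ray(f,[(253,151),(269,149)],13.5).round(1))
E
```

```text
((452.35302734375, -28.775175094604492), (40.96796417236328, 51.702091217041016), 12.417567253112793) [[426.79998779296875, -7.900000095367432], [437.8999938964844, -58.400001525878906], [477.8999938964844, -49.599998474121094], [466.79998779296875, 0.8999999761581421]] (235, 92, 39, 46)
((452.31072998046875, -28.62508773803711), (39.71263885498047, 51.00092315673828), 12.037663459777832) [[427.6000061035156, -7.800000190734863], [438.20001220703125, -57.70000076293945], [477.0, -49.400001525878906], [466.3999938964844, 0.5]] (236, 92, 37, 46)
((452.3753356933594, -28.340091705322266), (38.41302490234375, 50.19289779663086), 12.841900825500488) [[428.1000061035156, -8.100000381469727], [439.20001220703125, -57.099998474121094], [476.70001220703125, -48.5], [465.5, 0.4000000059604645]] (237, 92, 36, 45)
prong tips [[451.8 -73.   13.5]
 [471.8 -69.9  13.5]]
```

Run:
```python
from h import *
go([452.3,-28.6,60],1.784)
```

```text
now [457.1 -96.7 231.1] [-3.1412e+00 -1.0000e-04  1.6077e+00] dp [ 1.706 -0.055  4.278] rot [-3.000e-03 -1.000e-03 -1.683e+00] F [ 1.1 -0.5 -0.1] op 0.999 t 2.2833
```

Emit:
play_rows(
  dp=[
    [0.4, -0.01, 0.9],
    [0.8, -0.03, 1.8],
    [1.2, -0.04, 2.7],
    [1.6, -0.05, 3.6],
    [1.706, -0.055, 4.278],
  ],
  rot=[
    [0, 0, -0.4],
    [0, 0, -0.8],
    [0, 0, -1.2],
    [0, 0, -1.6],
    [0, 0, -1.683],
  ],
)

```text
clock: 2.7
eef_pos: [452.1, -27.0, 57.9]
tcp_rot: [-3.14, -0.001, 1.77]
contact_force: [-0.4, 0.3, 0.4]
opening: 0.999
grasp_force: 0.0
```

Run:
```python
from h import *
go([452.3,-28.6,15],1.784)
```

```text
now [452.1 -27.   57.9] [-3.14e+00 -8.00e-04  1.77e+00] dp [-4.000e-02 -1.000e-03  1.072e+00] rot [-0.016 -0.008 -0.134] F [-0.4  0.3  0.4] op 0.999 t 2.7
```

Emit:
play_rows(
  dp=[
    [0, 0, 0.4],
    [0, 0, 0.8],
    [0, 0, 1.12],
    [0, 0, 1.12],
    [0, 0, 1.12],
  ],
  rot=[
    [0, 0, 0],
    [0, 0, 0],
    [0, 0, 0],
    [0, 0, 0],
    [0, 0, 0],
  ],
)

```text
clock: 3.12
eef_pos: [453.0, -28.6, 15.0]
tcp_rot: [-3.14, -0.0, 1.768]
contact_force: [-0.4, 0.2, 1.1]
opening: 1.001
grasp_force: 0.0
```

Emit:
play_rows(
  dp=[
    [0, 0, 0],
    [0, 0, 0],
    [0, 0, 0],
    [0, 0, 0],
    [0, 0, 0],
  ],
  rot=[
    [0, 0, 0],
    [0, 0, 0],
    [0, 0, 0],
    [0, 0, 0],
    [0, 0, 0],
  ],
  fingers=0.2,
  grip_force=30,
)

```text
clock: 3.53
eef_pos: [454.1, -28.7, 16.2]
tcp_rot: [3.14, 0.0, 1.77]
contact_force: [-1.9, -0.2, 7.5]
opening: 0.457
grasp_force: 29.7
```

Emit:
play_rows(
  dp=[
    [0, 0, 0],
    [0, 0, 0],
    [0, 0, 0],
    [0, 0, 0],
    [0, 0, 0],
  ],
  rot=[
    [0, 0, 0],
    [0, 0, 0],
    [0, 0, 0],
    [0, 0, 0],
    [0, 0, 0],
  ],
)

```text
clock: 3.95
eef_pos: [454.0, -28.7, 16.2]
tcp_rot: [3.14, 0.0, 1.77]
contact_force: [-1.0, 0.0, 7.6]
opening: 0.457
grasp_force: 29.7
```

Emit:
play_rows(
  dp=[
    [0, 0, -0.5],
    [0, 0, -1.4],
    [0, 0, -2.3],
    [0, 0, -3.2],
    [0, 0, -4.1],
  ],
  rot=[
    [0, 0, 0],
    [0, 0, 0],
    [0, 0, 0],
    [0, 0, 0],
    [0, 0, 0],
  ],
)

```text
clock: 4.37
eef_pos: [453.0, -28.6, 181.4]
tcp_rot: [3.141, 0.0, 1.77]
contact_force: [1.0, -0.4, -1.0]
opening: 0.457
grasp_force: 31.5
```

Emit:
play_rows(
  dp=[
    [0.68, 0.14, 0],
    [1.36, 0.28, 0],
    [2.05, 0.42, 0],
    [2.73, 0.56, 0],
    [3.42, 0.7, 0],
  ],
  rot=[
    [0, 0, 0],
    [0, 0, 0],
    [0, 0, 0],
    [0, 0, 0],
    [0, 0, 0],
  ],
)

```text
clock: 4.78
eef_pos: [453.7, 112.2, 179.9]
tcp_rot: [3.141, -0.0, 1.769]
contact_force: [-0.3, -0.2, -0.7]
opening: 0.457
grasp_force: 31.6
```

Emit:
play_rows(
  dp=[
    [0.68, 0.14, 0],
    [1.36, 0.28, 0],
    [2.05, 0.42, 0],
    [2.73, 0.56, 0],
    [3.42, 0.7, 0],
  ],
  rot=[
    [0, 0, 0],
    [0, 0, 0],
    [0, 0, 0],
    [0, 0, 0],
    [0, 0, 0],
  ],
)

```text
clock: 5.2
eef_pos: [453.9, 252.0, 179.7]
tcp_rot: [3.141, -0.0, 1.77]
contact_force: [-0.1, 0.8, -0.8]
opening: 0.459
grasp_force: 31.6
```

Emit:
play_rows(
  dp=[
    [0, 0, 0],
    [0, 0, 0],
    [0, 0, 0],
    [0, 0, 0],
    [0, 0, 0],
  ],
  rot=[
    [0, 0, -0.92],
    [0, 0, -1.84],
    [0, 0, -2.76],
    [0, 0, -3.68],
    [0, 0, -4.6],
  ],
)

```text
clock: 5.62
eef_pos: [454.1, 250.7, 179.6]
tcp_rot: [3.141, 0.0, 2.256]
contact_force: [0.1, 0.4, -0.6]
opening: 0.455
grasp_force: 31.5
```

Emit:
play_rows(
  dp=[
    [0, 0, 0],
    [0, 0, 0],
    [0, 0, 0],
    [0, 0, 0],
    [0, 0, 0],
  ],
  rot=[
    [0, 0, -0.92],
    [0, 0, -1.84],
    [0, 0, -2.76],
    [0, 0, -3.68],
    [0, 0, -4.6],
  ],
)

```text
clock: 6.03
eef_pos: [454.1, 250.6, 179.7]
tcp_rot: [3.141, 0.0, 2.738]
contact_force: [0.2, -0.1, -0.7]
opening: 0.455
grasp_force: 31.5
```

Emit:
play_rows(
  dp=[
    [0, 0, 0],
    [0, 0, 0],
    [0, 0, 0],
    [0, 0, 0],
    [0, 0, 0],
  ],
  rot=[
    [0, 0, -1],
    [0, 0, -2],
    [0, 0, -3],
    [0, 0, -4],
    [0, 0, -4.5],
  ],
)

```text
clock: 6.45
eef_pos: [454.1, 250.5, 179.7]
tcp_rot: [3.141, 0.0, -3.073]
contact_force: [-0.4, 0.2, -0.1]
opening: 0.457
grasp_force: 31.5
```

Run:
```python
from h import *
f=grab('wrist'); save(f,'w2.png'); import pickle; pickle.dump(f,open('w2.pkl','wb'))
go([455,349,120],3.2)
```

```text
now [454.1 250.6 179.7] [ 3.1415e+00  3.0000e-04 -3.0718e+00] dp [-0.193  2.453  1.492] rot [0.001 0.003 0.109] F [ 0.5  0.6 -0.7] op 0.458 t 6.5
```

View pics/w2.png

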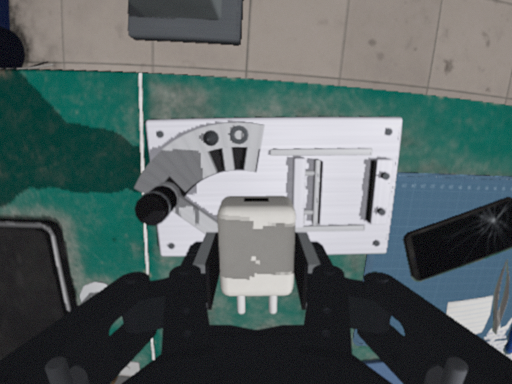

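The jig is fully in view, with screws at (157,134), (388,131), (376,243) and (168,246). The cone (210,138) is at the notch nearer the knob, and the washer (238,134) is at the far one. The held charger looks straight. I'll fit the jig frame from the screws and edges.

Run:
```python
from h import *
import pickle
f=pickle.load(open('w2.pkl','rb'))
g=cv2.cvtColor(f['color'],cv2.COLOR_RGB2GRAY).astype(float)
S=[]
for u,v in[(157,134),(388,131),(376,243),(168,246)]:
    w=np.clip(180-g[v-7:v+8,u-7:u+8],0,None); yy,xx=np.mgrid[v-7:v+8,u-7:u+8]; S.append(((w*xx).sum()/w.sum(),(w*yy).sum()/w.sum()))
print(np.round(S,1)); P=ray(f,S,14); print(P.round(1), P.mean(0).round(1))
for i,j in((0,1),(3,2),(0,3),(1,2)): d=P[j]-P[i]; print(np.hypot(*d[:2]).round(1),np.degrees(np.arctan2(d[1],d[0])).round(2))
K=ray(f,[(147,122),(402,118),(389,255)],14);print('corners',K.round(1),(K[0]+K[2])/2)
print('marks',ray(f,[(210,138),(238,134)],36).round(1)); print('knob top',ray(f,[(153,206)],96).round(1))
print('charger in tool: prongs etc', ray(f,[(222,208),(292,208),(293,292),(220,292)],191).round(1))
```

```text
[[159.3 133.8]
 [387.9 131.3]
 [375.7 242.7]
 [170.8 245.5]]
[[411.3 143.3  14. ]
 [391.3 387.9  14. ]
 [521.6 398.4  14. ]
 [541.8 153.9  14. ]] [466.5 270.9  14. ]
245.4 94.66
245.3 94.7
130.9 4.64
130.7 4.6
corners [[399.6 130.1  14. ]
 [376.1 400.9  14. ]
 [537.  418.4  14. ]] [468.31767517 274.27189673  14.        ]
marks [[410.3 201.3  36. ]
 [404.6 228.8  36. ]]
knob top [[464.3 163.7  96. ]]
charger in tool: prongs etc [[429.2 231.9 191. ]
 [426.9 266.  191. ]
 [474.4 271.6 191. ]
 [477.1 232.4 191. ]]
```

Screw fit: jig centre (466.5,270.9), yaw 0.0812, bed point (460.1,349.6). The charger sits centred on the TCP.

Run:
```python
from h import *
go([460.1,349.6,75],-3.0604)
```

```text
now [454.1 250.6 179.7] [ 3.1415e+00  3.0000e-04 -3.0718e+00] dp [-0.321  2.459  2.617] rot [ 0.001  0.003 -0.109] F [ 0.5  0.6 -0.7] op 0.458 t 6.5
```

Emit:
play_rows(
  dp=[
    [-0.08, 0.62, 0.3],
    [-0.16, 1.24, 0.9],
    [-0.24, 1.86, 1.5],
    [-0.32, 2.4, 2.2],
    [-0.321, 2.459, 2.617],
  ],
  rot=[
    [0, 0, -0.1],
    [0, 0, -0.109],
    [0, 0, -0.109],
    [0, 0, -0.109],
    [0, 0, -0.109],
  ],
)

```text
clock: 6.92
eef_pos: [460.8, 352.5, 72.8]
tcp_rot: [3.141, 0.0, -3.068]
contact_force: [-0.1, -1.7, 0.3]
opening: 0.457
grasp_force: 31.5
```

Emit:
play_rows(
  dp=[
    [0, 0, 0],
    [0, 0, 0],
  ],
  rot=[
    [0, 0, 0],
    [0, 0, 0],
  ],
)

```text
clock: 7.08
eef_pos: [460.1, 349.1, 74.2]
tcp_rot: [-3.14, -0.002, -3.068]
contact_force: [1.0, -0.5, -0.3]
opening: 0.455
grasp_force: 31.5
```

Run:
```python
from h import *
go([460.1,349.6,31],-3.0604)
f=grab('wrist'); save(f,'w3.png')
```

```text
now [460.1 349.1  74.2] [-3.1402e+00 -2.0000e-03 -3.0677e+00] dp [-0.003  0.013  1.079] rot [-0.013 -0.019 -0.069] F [ 1.  -0.5 -0.3] op 0.455 t 7.0833
```

View pics/w3.png

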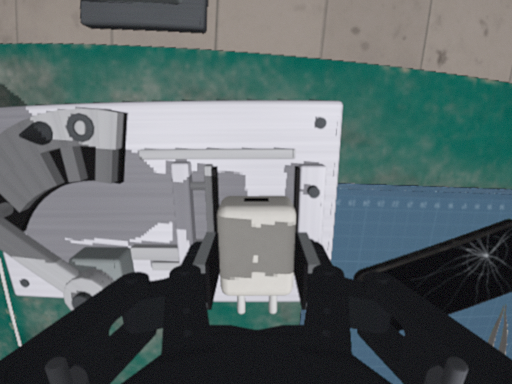

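The charger hangs centred between the jaw faces (about columns 215 and 297). Now I lower it.

Emit:
play_rows(
  dp=[
    [0, 0, 0.4],
    [0, 0, 0.7],
    [0, 0, 0.95],
    [0, 0, 1.05],
    [0, 0, 1.09],
  ],
  rot=[
    [0, 0, 0],
    [0, 0, 0],
    [0, 0, 0],
    [0, 0, 0],
    [0, 0, 0],
  ],
)

```text
clock: 7.55
eef_pos: [460.7, 349.1, 30.7]
tcp_rot: [-3.141, -0.001, -3.068]
contact_force: [-0.3, 0.3, -0.5]
opening: 0.456
grasp_force: 31.6
```

Emit:
play_rows(
  dp=[
    [0, 0, 0],
    [0, 0, 0],
  ],
  rot=[
    [0, 0, 0],
    [0, 0, 0],
  ],
)

```text
clock: 7.72
eef_pos: [461.2, 349.7, 31.5]
tcp_rot: [3.141, 0.0, -3.067]
contact_force: [0.4, -0.2, -0.7]
opening: 0.457
grasp_force: 31.5
```

Emit:
play_rows(
  dp=[
    [0.02, 0, 0.03],
    [0.02, 0, 0.03],
    [0.02, 0, 0.03],
  ],
  rot=[
    [0, 0, 0.05],
    [0, 0, 0.05],
    [0, 0, 0.05],
  ],
)

```text
clock: 7.97
eef_pos: [460.4, 349.9, 30.3]
tcp_rot: [3.141, 0.001, -3.072]
contact_force: [1.2, 0.9, 0.7]
opening: 0.458
grasp_force: 31.7
```

Emit:
play_rows(
  dp=[
    [0, 0, 0],
    [0, 0, 0],
    [0, 0, 0],
    [0, 0, 0],
    [0, 0, 0],
  ],
  rot=[
    [0, 0, 0],
    [0, 0, 0],
    [0, 0, 0],
    [0, 0, 0],
    [0, 0, 0],
  ],
  fingers=0.8,
)

```text
clock: 8.38
eef_pos: [460.1, 349.6, 29.9]
tcp_rot: [-3.142, -0.0, -3.072]
contact_force: [0.5, 0.0, 0.3]
opening: 0.796
grasp_force: 0.0
```

Emit:
play_rows(
  dp=[
    [0, 0, -0.5],
    [0, 0, -1.3],
    [0, 0, -2.2],
    [0, 0, -3.1],
    [0, 0, -4],
  ],
  rot=[
    [0, 0, 0],
    [0, 0, 0],
    [0, 0, 0],
    [0, 0, 0],
    [0, 0, 0],
  ],
)

```text
clock: 8.8
eef_pos: [459.7, 349.3, 191.4]
tcp_rot: [-3.141, -0.0, -3.072]
contact_force: [1.3, 1.2, -0.2]
opening: 0.8
grasp_force: 0.0
```

Run:
```python
from h import *
f=grab('wrist'); save(f,'w4.png'); import pickle; pickle.dump(f,open('w4.pkl','wb'))
go([464,164,150],-3.0604)
```

```text
now [462.8 351.6 198.8] [ 3.1365  0.0077 -3.0725] dp [ 0.304 -4.688  1.193] rot [ 0.048  0.074 -0.115] F [2.1 2.2 5.5] op 0.801 t 8.85
```

View pics/w4.png

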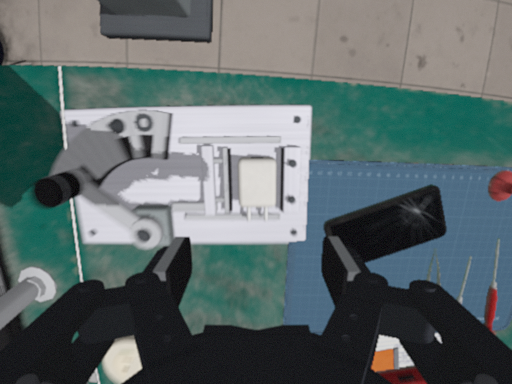

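The charger sits flat between the jaws at (257,182), prongs along them. The pivot cap is at (146,231), the cone (117,127) and the washer (144,122). I'll locate pivot, knob and marks in the jig frame.

Run:
```python
from h import *
import pickle
f2=pickle.load(open('w2.pkl','rb')); f4=pickle.load(open('w4.pkl','rb')); fs=pickle.load(open('F.pkl','rb'))['side']
c=np.array([466.5,270.9]); a=.0812; X=np.array([np.cos(a),np.sin(a)]); Y=np.array([-np.sin(a),np.cos(a)])
loc=lambda P:np.c_[(P[:,:2]-c)@X,(P[:,:2]-c)@Y]
# refine f4 pose from screws (PnP)
sj=np.array([[-65.4,-122.7],[-65.4,122.7],[65.4,122.7],[65.4,-122.7]])
W=np.c_[c+sj[:,:1]*X+sj[:,1:]*Y,np.full(4,14.)]
g=cv2.cvtColor(f4['color'],cv2.COLOR_RGB2GRAY).astype(float);S=[]
for u,v in[(75,123),(297,120),(293,236),(94,233)]:
    w=np.clip(170-g[v-5:v+6,u-5:u+6],0,None); yy,xx=np.mgrid[v-5:v+6,u-5:u+6]; S.append(((w*xx).sum()/w.sum(),(w*yy).sum()/w.sum()))
print('S',np.round(S,1),'pred',proj(f4,W).round(1).tolist())
rv=cv2.Rodrigues(f4['R'])[0];ok,rv,t=cv2.solvePnP(W,np.array(S),np.array(f4['mtx']),np.array(f4['D']),rv,f4['t'].reshape(3,1).copy(),True)
f4['R']=cv2.Rodrigues(rv)[0];f4['t']=t.ravel()
print('err',(proj(f4,W)-S).round(1).tolist(),-f4['R'].T@f4['t'])
for z in(46,54,60): print('pivot',z,loc(ray(f4,[(146,231)],z)).round(1),'side',loc(ray(fs,[(194,244.5)],z)).round(1))
print('marks base w4',[ (z,loc(ray(f4,[(117,126),(144,122)],z)).round(1).tolist()) for z in(30,40)])
print('marks w2',[ (z,loc(ray(f2,[(210,138),(238,134)],z)).round(1).tolist()) for z in(30,40)])
print('knob w2',loc(ray(f2,[(153,206)],96)).round(1),'side',loc(ray(fs,[(231,233)],96)).round(1))
rc,b,cn=charger(f4,(230,150,285,225),41,185); print(rc,loc(np.array([rc[0]])))
for n,ff,bx in(('f2',f2,(130,180,185,230)),('f4',f4,(28,165,85,215)),('side',fs,(218,228,246,262))):
    u0,v0,u1,v1=bx;m=(ff['color'].max(2)<45).astype(np.uint8);k=0*m;k[v0:v1,u0:u1]=m[v0:v1,u0:u1]
    cn=max(cv2.findContours(k,0,1)[0],key=cv2.contourArea);M=cv2.moments(cn);p=(M['m10']/M['m00'],M['m01']/M['m00']);print(n,np.round(p,1),cv2.contourArea(cn),loc(ray(ff,[p],76)).round(1))
```

```text
S [[ 74.4 124.7]
 [296.6 119.2]
 [293.5 232.7]
 [ 92.4 232.2]] pred [[77.0, 123.3], [296.2, 118.4], [293.5, 229.9], [95.2, 231.2]]
err [[-0.1, -0.7], [-0.3, 0.1], [-0.1, 0.1], [0.5, 0.6]] [387.63511746 349.14971491 328.68707341]
pivot 46 [[ 49.  -40.5]] side [[ 53.4 -39.9]]
pivot 54 [[ 45.5 -36.9]] side [[ 49.3 -38.8]]
pivot 60 [[ 43.  -34.3]] side [[ 46.2 -38. ]]
marks base w4 [(30, [[-62.1, -65.1], [-65.4, -35.6]]), (40, [[-62.5, -60.1], [-65.6, -31.6]])]
marks w2 [(30, [[-61.1, -65.8], [-64.7, -37.3]]), (40, [[-61.9, -64.2], [-65.4, -36.7]])]
knob w2 [[ -10.9 -106.7]] side [[   0.3 -116.1]]
((460.2228088378906, 351.578369140625), (51.41954040527344, 36.248653411865234), 5.050936222076416) [[ 0.28737853 80.92168924]]
f2 [151.4 208.5] 747.0 [[  -2.  -116.2]]
f4 [ 56.  189.2] 1027.0 [[  -6.6 -111.8]]
side [231.1 237.6] 64.0 [[-1.000e-01 -1.143e+02]]
```

Charger is at jig (0.3, 80.9), square to 0.4°. Pivot is at about jig (48,-38), knob at (-1,-115), and the cone's notch puts the knob at (-39,-60). These agree with lever angles of 0 and 0.75. Now over the knob.

```bash
cat >> h.py <<'E'
jc=np.array([466.5,270.9]); ja=.0812; jX=np.array([np.cos(ja),np.sin(ja)]); jY=np.array([-np.sin(ja),np.cos(ja)])
def jw(x,y): return jc+x*jX+y*jY
def loc(P): return np.c_[(P[:,:2]-jc)@jX,(P[:,:2]-jc)@jY]
piv=np.array([48.,-38.])
def kn(l,r=90): t=np.pi+1.0+.0-l; return jw(*(piv+r*np.array([np.cos(t),np.sin(t)])))
E
python3 - <<'E'
from h import *
print(jw(-1,-115),[ (l,kn(l).round(1)) for l in (0,.05,.75)])
go([474.8,156.2,160],-3.072)
E
```

```text
[474.8310367  156.19780374] [(0, array([475.1, 157.5])), (0.05, array([471.2, 159.7])), (0.75, array([432.3, 207.7]))]
now [462.8 351.6 198.8] [ 3.1365  0.0077 -3.0725] dp [ 0.046 -4.899  0.944] rot [ 0.048  0.074 -0.004] F [2.1 2.2 5.5] op 0.801 t 8.85
```

Emit:
play_rows(
  dp=[
    [0, -0.97, 0.15],
    [-0.01, -1.94, 0.3],
    [-0.02, -2.91, 0.45],
    [-0.03, -3.88, 0.6],
    [-0.04, -4.85, 0.75],
  ],
  rot=[
    [0, 0, 0],
    [0, 0, 0],
    [0, 0, 0],
    [0, 0, 0],
    [0, 0, 0],
  ],
)

```text
clock: 9.27
eef_pos: [474.8, 154.6, 159.6]
tcp_rot: [3.142, 0.0, -3.072]
contact_force: [0.5, -0.9, 1.2]
opening: 0.8
grasp_force: 0.0
```

Emit:
play_rows(
  dp=[
    [0, 0, 0],
    [0, 0, 0],
    [0, 0, 0],
  ],
  rot=[
    [0, 0, 0],
    [0, 0, 0],
    [0, 0, 0],
  ],
)

```text
clock: 9.52
eef_pos: [475.4, 156.3, 160.0]
tcp_rot: [3.141, 0.0, -3.074]
contact_force: [-0.3, -0.0, 0.3]
opening: 0.798
grasp_force: 0.0
```

Run:
```python
from h import *
f=grab('wrist'); save(f,'w5.png'); go([474.8,156.2,62],-3.072)
print('predicted knob top',proj(f,[[474.8,156.2,96]]),'bottom',proj(f,[[474.8,156.2,58]]),'pivot',proj(f,[list(jw(48,-38))+[z] for z in(46,56)]))
```

```text
now [475.4 156.9 160.1] [ 3.1411e+00  6.0000e-04 -3.0723e+00] dp [ 0.018 -0.017  2.451] rot [ 0.004  0.006 -0.003] F [-0.1  0.3 -0.7] op 0.796 t 9.5667
predicted knob top [[256.45809178 208.15316768]] bottom [[256.43530696 194.52118001]] pivot [[335.18182544 238.03360448]
 [337.91747731 242.42261982]]
```

View pics/w5.png

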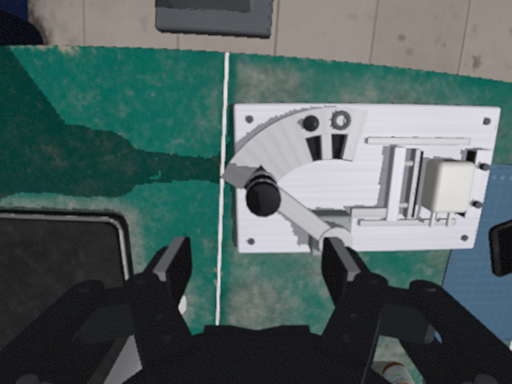

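The knob's top is centred at (264,198) and the pivot cap at about (332,240). I'll convert these.

Run:
```python
from h import *
f=grab('wrist')
P=ray(f,[(264,198)],96); print(P,loc(P)); print('pivot',loc(ray(f,[(333,238)],54)))
print('marks',loc(ray(f,[(310,124),(340,120)],35)))
p=P[0,:2]; print(np.hypot(*(loc(P)[0]-piv)))
print('screws',loc(ray(f,[(250,120),(487,121),(465,238),(251,241)],14)).round(1))
go([p[0],p[1],62],-3.072)
```

```text
[[466.37384611 161.93721862  96.        ]] [[  -8.9637964  -108.59352649]]
pivot [[ 44.262535  -41.7930866]]
marks [[-61.04392365 -64.54505204]
 [-64.55552829 -36.96247574]]
90.7100880929894
screws [[ -64.6 -120. ]
 [ -64.8  125.3]
 [  66.6  125.3]
 [  65.  -121.2]]
now [475.4 157.2 160.1] [ 3.1412e+00  6.0000e-04 -3.0714e+00] dp [0.218 0.133 2.452] rot [0.004 0.006 0.005] F [-0.1 -0.3 -0. ] op 0.795 t 9.6167
```

Emit:
play_rows(
  dp=[
    [0.1, 0.05, 0.5],
    [0.22, 0.11, 1.2],
    [0.22, 0.11, 1.9],
    [0.22, 0.11, 2.3],
    [0.22, 0.11, 2.45],
  ],
  rot=[
    [0, 0, 0],
    [0, 0, 0],
    [0, 0, 0],
    [0, 0, 0],
    [0, 0, 0],
  ],
)

```text
clock: 10.03
eef_pos: [464.4, 160.8, 59.7]
tcp_rot: [-3.141, -0.003, -3.07]
contact_force: [-0.8, 0.3, 0.3]
opening: 0.801
grasp_force: 0.0
```

Emit:
play_rows(
  dp=[
    [0, 0, 0],
    [0, 0, 0],
    [0, 0, 0],
    [0, 0, 0],
    [0, 0, 0],
  ],
  rot=[
    [0, 0, 0],
    [0, 0, 0],
    [0, 0, 0],
    [0, 0, 0],
    [0, 0, 0],
  ],
  fingers=0.1,
  grip_force=50,
)

```text
clock: 10.45
eef_pos: [467.1, 160.5, 63.2]
tcp_rot: [3.141, 0.003, -3.072]
contact_force: [-0.2, 2.1, 6.2]
opening: 0.316
grasp_force: 49.0
```

Emit:
play_rows(
  dp=[
    [0, 0, 0],
    [0, 0, 0],
    [0, 0, 0],
    [0, 0, 0],
  ],
  rot=[
    [0, 0, 0],
    [0, 0, 0],
    [0, 0, 0],
    [0, 0, 0],
  ],
)

```text
clock: 10.78
eef_pos: [467.2, 160.5, 63.1]
tcp_rot: [3.141, 0.003, -3.073]
contact_force: [-0.6, 2.5, 7.4]
opening: 0.313
grasp_force: 49.2
```

Emit:
play_rows(
  dp=[
    [0, 0, -0.15],
    [0, 0, -0.27],
    [0, 0, -0.33],
    [0, 0, -0.35],
    [0, 0, -0.35],
  ],
  rot=[
    [0, 0, 0],
    [0, 0, 0],
    [0, 0, 0],
    [0, 0, 0],
    [0, 0, 0],
  ],
)

```text
clock: 11.2
eef_pos: [467.0, 160.5, 76.4]
tcp_rot: [3.14, 0.002, -3.073]
contact_force: [3.1, 5.0, -7.6]
opening: 0.314
grasp_force: 49.6
```

Emit:
play_rows(
  dp=[
    [0, 0, 0],
    [0, 0, 0],
  ],
  rot=[
    [0, 0, 0],
    [0, 0, 0],
  ],
)

```text
clock: 11.37
eef_pos: [467.0, 160.5, 76.2]
tcp_rot: [3.141, 0.002, -3.073]
contact_force: [2.8, 4.8, -7.6]
opening: 0.31
grasp_force: 49.6
```

Run:
```python
from h import *
for l in (.11,.25,.4,.6,.75):
    print(l,kn(l).round(1)); go([*kn(l),76],-3.072-(l-.11))
s=telemetry.sense();print(loc(s['eef_pos'][None]))
```

```text
0.11 [466.6 162.6]
now [467.  160.5  76.2] [ 3.1405e+00  2.2000e-03 -3.0727e+00] dp [0.004 0.053 0.004] rot [ 0.01   0.021 -0.007] F [ 2.8  4.8 -7.6] op 0.31 t 11.3667
0.25 [456.8 170.4]
now [467.  160.5  76.2] [ 3.1405e+00  2.2000e-03 -3.0727e+00] dp [0.237 0.265 0.004] rot [0.012 0.02  1.33 ] F [ 2.8  4.8 -7.6] op 0.31 t 11.3667
0.4 [447.5 180.2]
now [467.  160.5  76.2] [ 3.1405e+00  2.2000e-03 -3.0727e+00] dp [0.451 0.525 0.004] rot [0.013 0.019 2.762] F [ 2.8  4.8 -7.6] op 0.31 t 11.3667
0.6 [437.6 195.3]
now [467.  160.5  76.2] [ 3.1405e+00  2.2000e-03 -3.0727e+00] dp [0.671 0.917 0.004] rot [0.015 0.018 4.672] F [ 2.8  4.8 -7.6] op 0.31 t 11.3667
0.75 [432.3 207.7]
now [467.  160.5  76.2] [ 3.1405e+00  2.2000e-03 -3.0727e+00] dp [0.783 1.235 0.004] rot [0.017 0.017 6.104] F [ 2.8  4.8 -7.6] op 0.31 t 11.3667
[[  -8.49697    -110.05475406]]
```

Emit:
play_rows(
  dp=[
    [0, 0, -0.04],
    [0, 0, -0.04],
    [0.12, 0.12, -0.04],
    [0.235, 0.24, -0.04],
    [0.345, 0.37, -0.04],
  ],
  rot=[
    [0, 0, 0],
    [0, 0, 0],
    [0, 0, 0.67],
    [0, 0, 1.33],
    [0, 0, 2.05],
  ],
)

```text
clock: 11.78
eef_pos: [451.8, 174.0, 77.5]
tcp_rot: [3.141, 0.001, 2.992]
contact_force: [5.0, 2.0, -10.5]
opening: 0.312
grasp_force: 51.3
```

Run:
```python
from h import *
s=telemetry.sense();q=loc(s['eef_pos'][None])[0]-piv;print(q,np.hypot(*q),np.pi+1-(np.arctan2(q[1],q[0])%(2*np.pi)))
for l in (.4,.5,.6,.68,.75): go([*kn(l),77.5],-3.072-(l-.11))
```

```text
[-70.53563695 -57.39576889] 90.93706816445486 0.3169531893447841
now [451.8 174.   77.5] [3.1408e+00 1.4000e-03 2.9922e+00] dp [ 0.129  0.139 -0.   ] rot [0.008 0.014 0.678] F [  5.    2.  -10.5] op 0.312 t 11.7833
now [451.8 174.   77.5] [3.1408e+00 1.4000e-03 2.9922e+00] dp [ 0.287  0.298 -0.   ] rot [0.009 0.013 1.633] F [  5.    2.  -10.5] op 0.312 t 11.7833
now [451.8 174.   77.5] [3.1408e+00 1.4000e-03 2.9922e+00] dp [ 0.429  0.473 -0.   ] rot [0.009 0.013 2.588] F [  5.    2.  -10.5] op 0.312 t 11.7833
now [451.8 174.   77.5] [3.1408e+00 1.4000e-03 2.9922e+00] dp [ 0.529  0.623 -0.   ] rot [0.01  0.012 3.352] F [  5.    2.  -10.5] op 0.312 t 11.7833
now [451.8 174.   77.5] [3.1408e+00 1.4000e-03 2.9922e+00] dp [ 0.606  0.76  -0.   ] rot [0.01  0.012 4.02 ] F [  5.    2.  -10.5] op 0.312 t 11.7833
```

Emit:
play_rows(
  dp=[
    [0.13, 0.139, 0],
    [0.287, 0.298, 0],
    [0.429, 0.473, 0],
    [0.529, 0.623, 0],
    [0.606, 0.76, 0],
  ],
  rot=[
    [0, 0, 0.68],
    [0, 0, 1.63],
    [0, 0, 2.59],
    [0, 0, 3.35],
    [0, 0, 4.02],
  ],
)

```text
clock: 12.2
eef_pos: [432.4, 207.6, 77.5]
tcp_rot: [3.14, 0.002, 2.571]
contact_force: [7.1, -1.7, -11.1]
opening: 0.312
grasp_force: 51.2
```

Emit:
play_rows(
  dp=[
    [0, 0, 0],
    [0, 0, 0],
    [0, 0, 0],
  ],
  rot=[
    [0, 0, 0],
    [0, 0, 0],
    [0, 0, 0],
  ],
)

```text
clock: 12.45
eef_pos: [432.5, 207.3, 77.5]
tcp_rot: [3.14, 0.001, 2.575]
contact_force: [5.6, -0.9, -10.1]
opening: 0.311
grasp_force: 51.2
```

Run:
```python
from h import *
s=telemetry.sense();q=loc(s['eef_pos'][None])[0]-piv;print(q,np.hypot(*q),np.pi+1-(np.arctan2(q[1],q[0])%(2*np.pi)))
go([*kn(.75),77.5],-3.072-.64)
f=grab('wrist'); save(f,'w6.png')
```

```text
[-87.04521139 -22.61902693] 89.93602840856377 0.7457689107135819
now [432.5 207.3  77.5] [3.1405e+00 1.4000e-03 2.5751e+00] dp [ 0.008  0.005 -0.   ] rot [0.011 0.014 0.038] F [  5.6  -0.9 -10.1] op 0.311 t 12.45
```

View pics/w6.png

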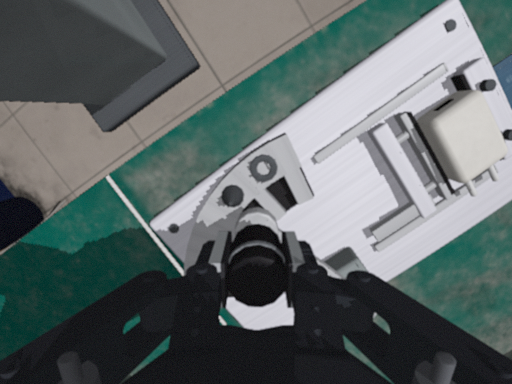

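The knob is at (258,270), the cone at (232,195), the washer at (263,165), and the washer's empty notch at (282,195). The lever is at the cone's notch. I'll check where the marks project before dropping.

Run:
```python
from h import *
f=grab('wrist')
for l in(.7,.75,.8): print(l,proj(f,[[*kn(l,114),z] for z in(28,34)]).round(0).tolist())
print('w',proj(f,[[*kn(1,114),z] for z in(28,34)]).round(0).tolist(), 'screw',proj(f,[[*jw(-65.4,-122.7),14],[*jw(-65.4,122.7),14]]).round().tolist())
print(loc(ray(f,[(232,195),(263,166)],32)))
s=telemetry.sense();print(loc(s['eef_pos'][None]))
```

```text
0.7 [[226.0, 201.0], [225.0, 203.0]]
0.75 [[230.0, 194.0], [230.0, 197.0]]
0.8 [[236.0, 188.0], [235.0, 191.0]]
w [[260.0, 166.0], [260.0, 168.0]] screw [[173.0, 228.0], [448.0, 25.0]]
[[-62.16097206 -64.61933021]
 [-65.45851306 -35.5528276 ]]
[[-38.99267269 -60.70288545]]
```

The marks match the 0.75 prediction within 2 px. Now I lower the knob, then release and lift away.

Emit:
play_rows(
  dp=[
    [0, 0, 0.1],
    [0, 0, 0.2],
    [0, 0, 0.3],
    [0, 0, 0.37],
    [0, 0, 0.37],
  ],
  rot=[
    [0, 0, 0],
    [0, 0, 0],
    [0, 0, 0],
    [0, 0, 0],
    [0, 0, 0],
  ],
)

```text
clock: 12.97
eef_pos: [432.4, 207.8, 63.1]
tcp_rot: [3.14, 0.0, 2.574]
contact_force: [1.7, 1.1, 5.2]
opening: 0.312
grasp_force: 53.1
```

Emit:
play_rows(
  dp=[
    [0, 0, 0],
    [0, 0, 0],
  ],
  rot=[
    [0, 0, 0],
    [0, 0, 0],
  ],
)

```text
clock: 13.13
eef_pos: [432.4, 207.8, 63.2]
tcp_rot: [3.14, 0.001, 2.575]
contact_force: [1.5, 2.1, 3.8]
opening: 0.314
grasp_force: 53.0
```

Back at z 63.1, the same as the home height. Releasing.

Emit:
play_rows(
  dp=[
    [0, 0, 0],
    [0, 0, 0],
    [0, 0, 0],
    [0, 0, 0],
    [0, 0, 0],
  ],
  rot=[
    [0, 0, 0],
    [0, 0, 0],
    [0, 0, 0],
    [0, 0, 0],
    [0, 0, 0],
  ],
  fingers=0.8,
)

```text
clock: 13.55
eef_pos: [431.2, 207.1, 62.5]
tcp_rot: [-3.141, -0.0, 2.575]
contact_force: [-0.5, 0.1, 0.3]
opening: 0.802
grasp_force: 0.0
```

Emit:
play_rows(
  dp=[
    [0, 0, -0.5],
    [0, 0, -1.3],
    [0, 0, -2.2],
    [0, 0, -3],
    [0, 0, -3.5],
  ],
  rot=[
    [0, 0, 0],
    [0, 0, 0],
    [0, 0, 0],
    [0, 0, 0],
    [0, 0, 0],
  ],
)

```text
clock: 13.97
eef_pos: [432.4, 207.7, 205.8]
tcp_rot: [3.139, 0.001, 2.575]
contact_force: [-0.1, 0.8, -1.1]
opening: 0.797
grasp_force: 0.0
```

Emit:
play_rows(
  dp=[
    [0, 0, 0],
    [0, 0, 0],
    [0, 0, 0],
  ],
  rot=[
    [0, 0, 0],
    [0, 0, 0],
    [0, 0, 0],
  ],
)

```text
clock: 14.22
eef_pos: [431.0, 207.0, 201.9]
tcp_rot: [-3.141, -0.001, 2.575]
contact_force: [-0.3, -0.7, -0.2]
opening: 0.8
grasp_force: 0.0
```

Run:
```python
from h import *
f=grab('wrist'); save(f,'w7.png'); go([432,207,200],2.575)
print('knob top pred',proj(f,[[*kn(.75),z] for z in(96,105)]).round(),'bed',proj(f,[[*jw(0,85),41]]))
```

```text
now [430.8 206.9 201.5] [-3.1398e+00 -1.1000e-03  2.5752e+00] dp [-0.024  0.018  0.037] rot [-0.017 -0.011  0.002] F [-0.3 -0.5 -0.9] op 0.799 t 14.2667
knob top pred [[258. 195.]
 [258. 197.]] bed [[389.92831001 129.16083297]]
```

View pics/w7.png

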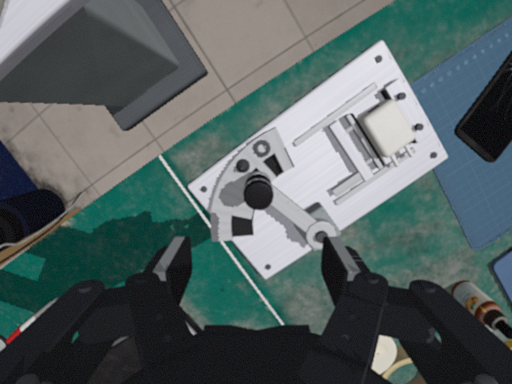

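The charger (388,125) is pressed against the fixed jaw. The lever stands at the cone (243,165), the washer's notch is empty, and the knob is home. Handing in.

```bash
python3 -c "
from h import *
print(r.sign_off())"
```

```text
the job is handed in; nothing more can be done
None
```

The charger is clamped in the jig, lying flat with its prongs along the jaws. The lever is locked at the cone's notch with the knob back at its home height, the bystanders were left alone, and the job was handed in at about 14 s.

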